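Set the bar under the drill point and hold the chip screen at balance

TASK

Slide the flat aluminium bar along the drill stand's base plate, without lifting it off the plate, until the cross marked near its end is directly under the drill point, and let go of it there. Then take the chip screen, which lies folded out flat beside the drill, by its handle, swing it up to its balance point, where it stands straight up, and hold it there: it has no catch and would fall either way, so do not let it tip over onto the drill. Finish while still holding the screen upright, with the mark still under the drill point and the other things on the bench left where they are.

Things in the scene. Friction and masses are not known exactly. Their poses are not given: they have to be found in the camera images.
- drill_stand: Fixed bench drill stand. Origin on the bench top; x to the column side, y along the plate towards the screen, z up. Base plate x -65 to 80, y -150 to 90 mm, top at z = 12 mm. Column 22 mm thick at x = 60, y = 20 (foot 32 mm); head 34 mm wide (y) from x = -22 to 94 mm, underside z = 114, highest part 162 mm. Chuck 28 mm and bit 7 mm thick at x = 0, y = 20. The chip screen hinges on the +y edge.
- drill_point (a point): Tip of the drill bit, pointing straight down: 40 mm above the bench, 28 mm above the base plate, 12 mm above the bar's top when the bar is under it. The round 30 mm cap on top of the head is centred right above it (162 mm above the bench).
- bar: Loose flat aluminium bar, 40 mm (x) by 140 mm (y) by 16 mm (z), 0.25 kg give or take a third, lying on the base plate. Origin at the centre of its underside; +y runs along it to the marked end. Grip it across its 40 mm width, on the half away from the mark.
- mark (a point): Centre of the 20 mm black cross on the bar's top face, on its middle line, 50 mm from the bar's centre towards +y and 20 mm from its end. At the start it is 35 to 90 mm from the drill point.
- screen (a joint): Chip screen's angle about its hinge: 0 = folded out level, away from the drill (start, on a stop); 1.571 = straight up, the balance point (mass centre, in the sheet's plane, exactly above the hinge); 1.95 = fallen over on to the drill head. Free hinge with almost no friction: let go, it falls one way or the other. 0.3 kg; lifting it at the handle takes about 1.5 N.
- screen_hinge (a point): Middle of the hinge axis, at x = 0, y = 90 mm, z = 35 mm in the drill stand's frame. The axis runs along the drill stand's x.
- screen_handle (a point): Middle of the screen's handle: round black bar 12 mm thick, 86 mm long, parallel to the hinge, 110 mm from it, on two 8 mm rods 76 mm apart; 39 mm gap to the edge of the 3 mm aluminium sheet. Folded out it is 35 mm above the bench, on the +y side of the hinge; upright 145 mm. Pinch it from above, fingers on its +y and -y sides; it turns between the fingers as the screen swings.
- case: Light grey moulded case, 104 by 102 by 63 mm, loose, behind the stand; leave it alone. Origin: centre of its underside.
- block: Ground steel block, 40 by 75 by 31 mm, loose, in front of the stand; leave it alone. Origin: centre of its underside.
- spark_plug: White and steel spark plug, 82 mm long, lying loose in front of the screen end; leave it alone. Origin: centre of its underside.
Mind the look-alikes: they are no part of the job. Several things have the shape of the bar; the one meant has the colours described above.

How it is judged (in metres and radians):
On the way, in this order (a step that is already met when the one before it is completed fails the run):
1. the mark is under the drill point, the bar lies flat on the plate and has been let go (horizontal distance between mark and drill_point below 0.005 m and angle between bar's own z axis and vertical below 0.06 rad and z of bar in the frame of drill_stand below 0.016 m and contact force between the fingers and bar below 0.2 N), for 0.2 s.
2. the screen is held at its balance point (value of joint screen between 1.47 and 1.67 rad and contact force between the fingers and screen above 0.5 N and velocity of joint screen between -0.1 and 0.1 rad/s), for 0.3 s.
At the end, for the whole second after the job is handed in: The screen is held by the fingers (more than 0.5 N) within about 0.1 rad of straight up and is not moving, the cross is within 5 mm of the drill point seen from above, and the bar lies flat on the plate, not touched by the fingers (all of step 1 and all of step 2); the arm keeps its last pose, push and grip.
It fails at once if the bar is lifted off the base plate (z of bar in the frame of drill_stand above 0.027 m).
It fails at once if the screen tips over on to the drill (value of joint screen above 1.88 rad).
It fails at once if the case is disturbed (distance of case from where it was at the start of the episode above 0.02 m).
It fails at once if the block is disturbed (distance of block from where it was at the start of the episode above 0.02 m).
It fails at once if the spark plug is disturbed (distance of spark_plug from where it was at the start of the episode above 0.02 m).
It also fails if it takes over 51 s, if anything falls off the work surface, if the arm or the gripper's body presses on something with over 40 N, if the wrist force passes 120 N, or if a joint passes its speed limit or range.

ROBOT

A 6-joint arm with a two-finger parallel gripper is mounted at the origin on a cart in front of the work surface, level with it; the furniture and walls round the work are solid. World frame = base frame: x ahead of the robot, y to its left, z up, the work surface at z = 0. Lengths are in mm, angles in rad, forces in N, time in s.
With the tool pointing down it reaches from about 350 to 875 mm from the base axis. Payload 4.2 kg.
Tool frame: the origin (TCP) lies between the finger pads; the fingertips stand 14 mm ahead of it and the grasp point (between the pads) lies 5 mm behind it; z points along the fingers, y is the line along which they close (so a half turn about z gives the same grasp; the last joint's range is limited). The gripper opens to 85 mm and grips with 20 to 120 N. Pads are 22 mm wide; open, the fingers measure 114 mm over their backs; the gripper's body (76 mm by 85 mm) begins 54 mm behind the grasp point. The pads swing forward as they close: fully open they stand 13 mm farther back than shut.
Start: joints at [1.485, 0.385, 0.008, 0, -1.194, -0.259], TCP at [211.222, 588.204, 245.312] pointing down, gripper open.
Joint ranges: [-3.14, 3.14], [-1.21, 2.06], [-1.07, 1.41], [-3.16, 2.05], [-2.99, -0.16], [-3.1, 3.1]. Speed limits (rad/s): [2.79, 2.79, 3.14, 3.14, 3.14, 3.14].

INTERFACE

Orientations are given as a unit quaternion [x, y, z, w].
In Python, from bench import * gives the robot as it stands.
- The arm moves only by the tool carry_out, never from a script. Its argument "motion" is a list of rows, each a list of 7 numbers: the turn, a rotation vector about the tool's x, y, z in rad, then the shift along the tool's x, y, z in mm, then the opening, from -1 (shut) to 1 (fully open), so that 0 is half open. A call has 1 to 5 rows; each row is the pose to reach, as a shift and turn from the pose commanded when the call began, along the tool's axes at that moment; what a row does not reach only later rows make up. A row lasts 1/8 s, in which the tool goes at most 62.5 mm and 10.7 degrees, less where a joint would pass 70% of its speed; a pose out of reach is approached as far as the arm can. A call with a gripper value outside its range is refused whole. The fingers move at their own pace and stop on an object; the grip force is fixed at half the most. Time passes only in rows, so rows that repeat a pose let the fingers close. It gives the time, the measured TCP pose, the force, the opening and the grip force at its end, in the units of the state.
- read_state(): the state, without advancing time (a new reading comes with each control period).
- get_image(name): name is "scene" or "side" or "wrist"; returns a dict with "color" (400x640x3 uint8, blue, green, red), "mtx" (3x3 intrinsics, pixels), "position" and "orientation" of the camera in the world. Camera axes: x right, y down, z forward; pixel columns grow to the right and rows downward; lengths in mm; the calibration is good to about 2 mm. The wrist camera is an equidistant fisheye: a pixel r from the principal point sees the ray r / f radians off the axis. A picture is of the moment at which its call begins. There is no depth.
- job_done(): hands the job in; it is judged then, once.
The state is a dict: "clock": time; "joints": joint angles; "joint_vel": joint speeds; "joint_efforts": joint torques, N m; "position": TCP position; "ee_rot": TCP orientation; "contact_force": force on the tool from outside, world axes, zero at the start; "wrist_torque": the same for the moment, N m; "gripper_width": finger opening in mm; "grasp_force": force on a finger pad.
Only numpy, scipy, OpenCV 4.12 (cv2) and the standard library are available. Lean on these libraries where they do the work, as an engineer would, in place of code of your own. Each camera call takes 0.05 s, during which the arm holds its last target. There are 200 camera calls.

## Working session

There is one attempt and no reset: what is moved stays moved. The work goes in short steps, Python scripts to look and compute and a tool call to move; the robot and the scene stay as the last step left them, time stands still between calls to the robot, and variables do not carry over. Pictures are saved under pics/ and viewed, at most 13 in all, crops included, and the job is handed in when it is done.

Besides the shell and the picture viewer there is one more tool, called as a command line: name --pt "numbers of a row" for each row, then --argument value for the rest. carry_out: Moves the arm, as the interface text tells. Its arguments: {"type":"object","properties":{"motion":{"type":"array"}},"required":["motion"]}

```bash
mkdir -p pics; ls
python3 - <<'E'
from bench import *
import cv2,numpy as np
s=read_state();print(s)
for n in ["scene","side","wrist"]:
    im=get_image(n);cv2.imwrite(f"pics/{n}0.png",im["color"]);print(n,np.array(im["mtx"]).round(1).tolist(),im["position"],im["orientation"])
E
```

```text
pics
{'clock': 0.0, 'joints': array([ 1.48461530e+00,  3.85585067e-01,  6.64260020e-03, -4.92311568e-04,
       -1.19401492e+00, -2.58626243e-01]), 'joint_vel': array([ 0.00034735, -0.00062528,  0.00051728, -0.00129417,  0.00134358,
        0.00020432]), 'joint_efforts': array([ 7.00911660e-04, -3.92284012e+01,  1.88402045e+01,  4.18611377e+00,
       -4.59689458e-03, -1.13469063e-06]), 'position': array([211.04007092, 587.70944002, 244.21190352]), 'ee_rot': array([ 9.85159083e-01, -1.71640209e-01, -1.34890249e-04,  1.09621811e-03]), 'contact_force': array([ 0.33000273, -0.40017071,  0.81547775]), 'wrist_torque': array([-0.04507484,  0.03043974, -0.01683267]), 'grasp_force': 0.0, 'gripper_width': 85.25711274696516}
scene [[425.3, 0.0, 316.2], [0.0, 425.3, 198.9], [0.0, 0.0, 1.0]] [ -36.0867504  -169.62684018  579.88754591] [ 0.82577398 -0.36858095  0.17807795 -0.38798667]
side [[446.2, 0.0, 322.0], [0.0, 446.2, 204.2], [0.0, 0.0, 1.0]] [ 334.79022291 -727.91705499  455.03803635] [ 0.82291531 -0.0460164   0.03790569 -0.56502748]
wrist [[309.7, 0.0, 318.0], [0.0, 309.7, 202.6], [0.0, 0.0, 1.0]] [285.69953178 561.9449843  372.7327611 ] [-0.56755608  0.80827443  0.12764151 -0.09099549]
```

View pics/scene0.png

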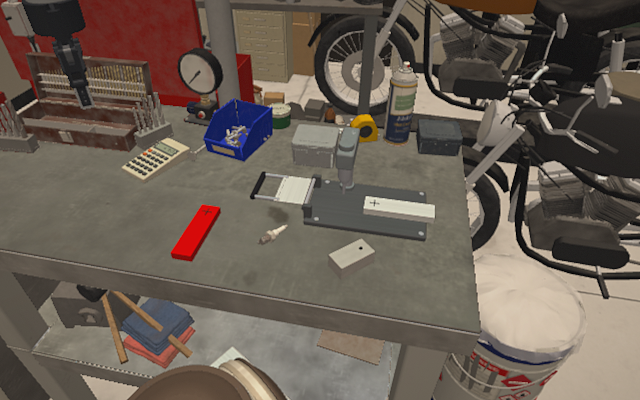

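View pics/side0.png

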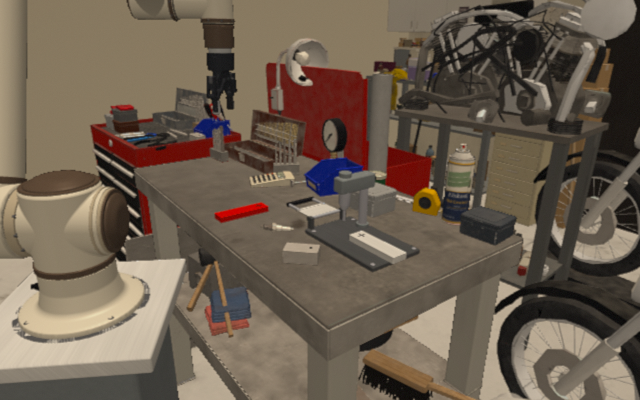

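View pics/wrist0.png

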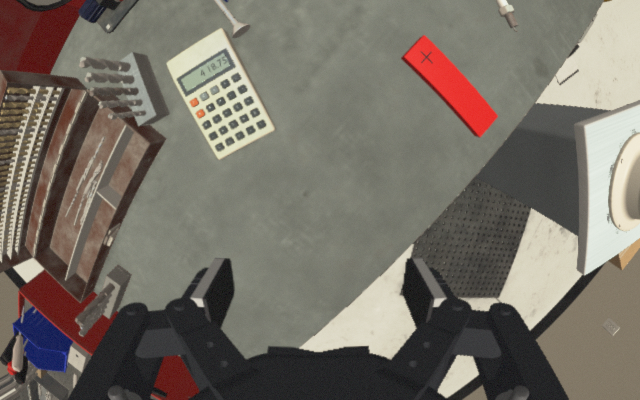

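Scene view: candidates are the red bar with a cross (197,232), the block (350,255), and the aluminium bar on the plate with a cross (375,203). I choose the bar on the plate. The handle runs from about (265,173) to (253,198), and the drill head is at (347,150). The side view shows the bar around (378,247). The wrist view shows only the red decoy (450,85). Next is one close crop.

```bash
cat > h.py <<'E'
import cv2,numpy as np
from scipy.spatial.transform import Rotation as R
def rays(im,uv):
    uv=np.atleast_2d(np.array(uv,float));K=np.array(im["mtx"])
    d=np.c_[(uv[:,0]-K[0,2])/K[0,0],(uv[:,1]-K[1,2])/K[1,1],np.ones(len(uv))]
    if im.get("fish"):
        r=np.hypot(d[:,0],d[:,1]);k=np.sin(r)/np.maximum(r,1e-9)
        d=np.c_[d[:,0]*k,d[:,1]*k,np.cos(r)]
    return R.from_quat(im["orientation"]).apply(d)
def onplane(im,uv,z):
    d=rays(im,uv);p=np.array(im["position"]);return p+d*((z-p[2])/d[:,2])[:,None]
def proj(im,P):
    K=np.array(im["mtx"]);c=R.from_quat(im["orientation"]).inv().apply(np.atleast_2d(P)-im["position"])
    if im.get("fish"):
        rr=np.hypot(c[:,0],c[:,1]);t=np.arctan2(rr,c[:,2]);q=c[:,:2]/np.maximum(rr,1e-9)[:,None]*t[:,None]
    else: q=c[:,:2]/c[:,2:]
    return np.c_[q[:,0]*K[0,0]+K[0,2],q[:,1]*K[1,1]+K[1,2]]
def tri(a,ua,b,ub):
    out=[]
    for x,y in zip(rays(a,ua),rays(b,ub)):
        pa,pb=np.array(a["position"]),np.array(b["position"])
        n=np.cross(x,y);s=np.linalg.solve(np.c_[x,-y,n],pb-pa)
        out.append(np.r_[pa+s[0]*x+n*s[2]/2,abs(s[2])*np.linalg.norm(n)])
    return np.array(out)
def shot(n,name=None):
    from bench import get_image
    im=get_image(n);im["fish"]=n=="wrist"
    if name: cv2.imwrite(f"pics/{name}.png",im["color"])
    return im
E
python3 - <<'E'
import cv2,numpy as np
a=cv2.imread("pics/scene0.png")[120:270,240:450];b=cv2.imread("pics/side0.png")[160:275,270:430]
a=cv2.resize(a,None,fx=2,fy=2,interpolation=3) if 0 else cv2.resize(a,(504,360),interpolation=cv2.INTER_CUBIC)
a=cv2.resize(cv2.imread("pics/scene0.png")[120:270,240:450],(420,300),interpolation=cv2.INTER_CUBIC)
b=cv2.resize(b,(400,288),interpolation=cv2.INTER_CUBIC)
a=cv2.resize(cv2.imread("pics/scene0.png")[120:270,240:450],None,fx=2.07,fy=2.07,interpolation=cv2.INTER_CUBIC)
o=np.zeros((600,800,3),np.uint8);o[:a.shape[0],:a.shape[1]]=a;o[311:311+288,:400]=b
cv2.imwrite("pics/c1.png",o)
E
```

```text
(no output)
```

View pics/c1.png

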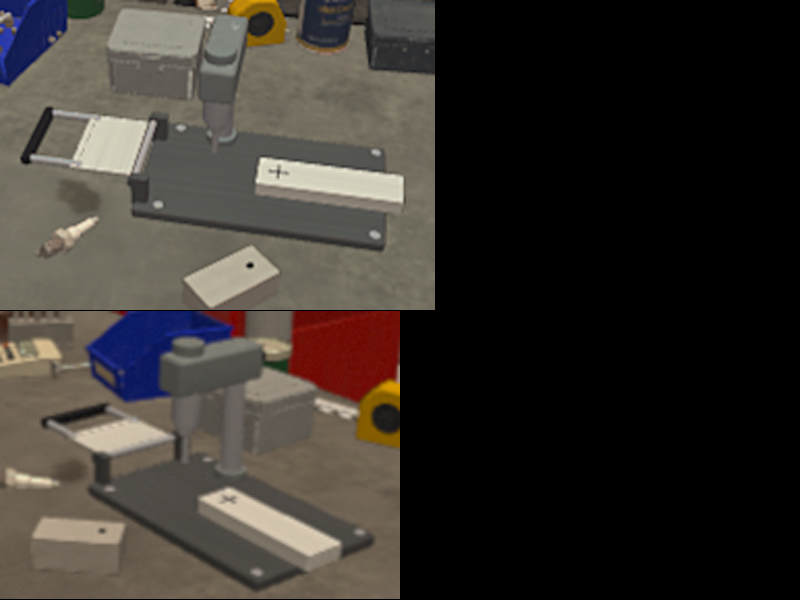

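The crop confirms the aluminium bar: cross at crop (278,172), i.e. scene (374,203), and crop (229,498), i.e. side (362,235). The plate screws, bit tip and handle ends are visible in both views, so I triangulate them.

```bash
cat > m0.py <<'E'
from h import *
from bench import *
a=shot("scene");b=shot("side")
A=lambda x,y:(240+x/2.07-.25,120+y/2.07-.25)
B=lambda x,y:(270+x/2.5-.3,160+(y-311)/2.5-.3)
pts=dict(cross=(A(278,172),B(229,498)),scr_py_mx=(A(158,205),B(110,489)),scr_py_px=(A(180,128),B(208,460)),scr_my_px=(A(376,153),B(361,532)),scr_my_mx=(A(375,235),B(257,572)),
 hand1=(A(49,111),B(105,408)),hand2=(A(27,158),B(46,423)),tip=(A(215,152),B(185,463)),bar_me_px=(A(403,176),B(339,547)),bar_me_mx=(A(401,190),B(305,561)),bar_pe_mx=(A(256,183),B(200,497)),bar_pe_px=(A(259,159),B(230,489)))
for k,(u,v) in pts.items(): print(k,np.round(tri(a,[u],b,[v])[0],1))
E
python3 m0.py
```

```text
cross [5.377e+02 1.783e+02 2.730e+01 1.000e-01]
scr_py_mx [435.9 244.8  11.1   1.1]
scr_py_px [543.7 309.3  10.1   1.8]
scr_my_px [6.482e+02 1.313e+02 1.080e+01 2.000e-01]
scr_my_mx [539.7  67.8  11.6   1.1]
hand1 [447.8 408.8  34.4   3.6]
hand2 [381.2 368.4  34.    2.1]
tip [506.3 233.   40.6   1.6]
bar_me_px [614.4  84.2  24.4   5.3]
bar_me_mx [584.8  71.2  25.2  17.3]
bar_pe_mx [512.1 185.6  25.7   0.6]
bar_pe_px [544.8 206.3  23.6   0.9]
```

carry_out --pt "0 0 0 60 54 -2 1" --pt "0 0 0 105 94 -4 1" --pt "0 0 0 150 134 -6 1" --pt "0 0 0 195 174 -8 1" --pt "0 0 0 235 210 -10 1"

```text
clock: 0.88
position: [360.6, 311.7, 255.5]
ee_rot: [0.985, -0.171, 0.0, -0.0]
contact_force: [0.7, -0.1, -1.3]
gripper_width: 85.6
grasp_force: 0.0
```

carry_out --pt "0 0 0 35 31 0 1" --pt "0 0 0 69 61 0 1" --pt "0 0 0 69 61 0 1" --pt "0 0 0 69 61 0 1"

```text
clock: 1.38
position: [404.4, 232.9, 255.3]
ee_rot: [0.985, -0.172, 0.0, -0.0]
contact_force: [0.3, 0.2, 0.3]
gripper_width: 85.3
grasp_force: 0.0
```

Run:
```python
from h import *
im=shot("wrist","w1");np.save("w1.npy",im,allow_pickle=True);print(im["position"],im["orientation"])
```

```text
[478.95090727 206.8075463  383.6586061 ] [-0.56755191  0.80826773  0.12835587 -0.09007151]
```

View pics/w1.png

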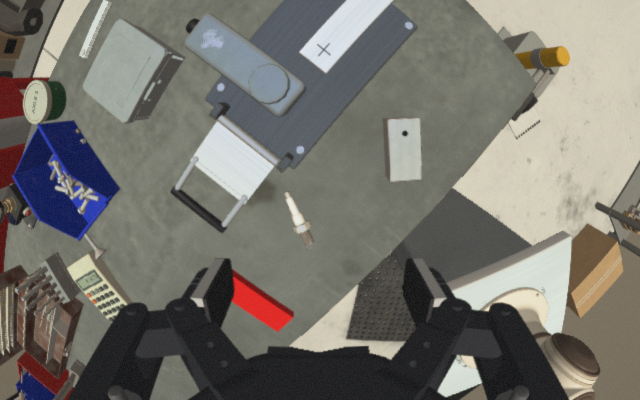

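Wrist view: cross at about (323,49), cap circle at (269,84), handle from (174,193) to (224,228), and plate screws at (408,26), (300,150) and (218,88).

Run:
```python
from h import *
im=np.load("w1.npy",allow_pickle=True).item()
g=cv2.cvtColor(im["color"],cv2.COLOR_BGR2GRAY);hsv=cv2.cvtColor(im["color"],cv2.COLOR_BGR2HSV)
# cap circle
roi=g[54:114,239:299];c=cv2.HoughCircles(cv2.resize(roi,None,fx=4,fy=4,interpolation=2),cv2.HOUGH_GRADIENT,1,50,param1=60,param2=15,minRadius=55,maxRadius=110)
cap=[(x/4+239-.4,y/4+54-.4) for x,y,r in c[0][:3]];print(cap,c[0][:3,2]/4)
for q in cap: print("cap",onplane(im,[q],162).round(1))
def blob(m,x0,y0,x1,y1):
    mm=np.zeros_like(m);mm[y0:y1,x0:x1]=m[y0:y1,x0:x1]
    n,l,s,ce=cv2.connectedComponentsWithStats(mm);i=1+np.argmax(s[1:,4]);return l==i,s[i],ce[i]
# bar
m,s,ce=blob((g>175).astype(np.uint8)*255,295,0,400,78);print("bar",s)
cr,s,ce=blob((g<120).astype(np.uint8)*255,312,38,335,61);print("cross",s,ce,onplane(im,[ce],28).round(1))
box=cv2.minAreaRect(np.argwhere(m)[:,::-1].astype(np.float32));print(box)
pts=cv2.boxPoints(box);print(pts.round(1).tolist(),onplane(im,pts,28).round(1).tolist())
# bar angle: edges points
cnt=max(cv2.findContours(m.astype(np.uint8),0,1)[0],key=cv2.contourArea)[:,0,:]
P=onplane(im,cnt,28)[:,:2];P=P[cnt[:,1]>1]
print("bar rect world",cv2.minAreaRect(P.astype(np.float32)))
# handle
h,s,ce=blob((g<60).astype(np.uint8)*255,165,183,232,235);pp=np.argwhere(h)[:,::-1].astype(np.float32);r=cv2.minAreaRect(pp);print("handle",s,r,onplane(im,[r[0]],35).round(1))
b=cv2.boxPoints(r);print(onplane(im,b,35).round(1).tolist())
for (x,y) in [(408,26),(300,150),(218,88)]:
    t=max(0,y-9);f=g[t:y+10,x-9:x+10];mm=(f>f.min()+0.6*(int(f.max())-f.min())).astype(np.uint8);M=cv2.moments(mm,True);u=(M["m10"]/M["m00"]+x-9,M["m01"]/M["m00"]+t);print("scr",u,onplane(im,[u],12).round(1))
```

```text
[(np.float32(268.225), np.float32(82.975))] [19.05]
cap [[506.5 234.2 162. ]]
bar [ 300    0   93   73 2827]
cross [323  49   2   1   2] [323.5  49. ] [[538.1 178.9  28. ]]
((345.3192443847656, 25.46332550048828), (34.53974914550781, 100.5827865600586), 42.43622970581055)
[[298.6000061035156, 50.900001525878906], [366.5, -23.299999237060547], [392.0, 0.0], [324.1000061035156, 74.19999694824219]] [[545.7, 205.9, 28.0], [609.3, 100.2, 28.0], [572.4, 82.3, 28.0], [510.1, 188.3, 28.0]]
bar rect world ((557.6505737304688, 145.70150756835938), (39.330631256103516, 116.80360412597656), 30.368587493896484)
handle [171 189  55  43 461] ((198.19284057617188, 208.8890838623047), (65.76490783691406, 8.427162170410156), 38.290164947509766) [[415.4 389.7  35. ]]
[[449.5, 417.4, 35.0], [454.5, 406.1, 35.0], [382.1, 363.6, 35.0], [376.2, 374.4, 35.0]]
scr (408.31111111111113, 25.044444444444444) [[540.2  68.8  12. ]]
scr (299.6792452830189, 149.41509433962264) [[436.2 245.8  12. ]]
scr (220.23076923076923, 86.7948717948718) [[544.3 309.3  12. ]]
```

carry_out --pt "0 0 0.17 50 14 0 1" --pt "0 0 0.34 100 28 0 1" --pt "0 0 0.52 150 43 10 0.5" --pt "0 0 0.695 195 56 40 0.5" --pt "0 0 0.695 209 60 90 0.5"

```text
clock: 2.05
position: [583.8, 106.2, 165.2]
ee_rot: [0.868, -0.497, 0.002, -0.002]
contact_force: [-0.2, 0.9, -0.3]
gripper_width: 64.1
grasp_force: 0.0
```

carry_out --pt "0 0 0 0 0 15 0.5" --pt "0 0 0 0 0 15 0.5" --pt "0 0 0 0 0 15 0.5"

```text
clock: 2.42
position: [581.6, 107.2, 152.5]
ee_rot: [0.868, -0.496, 0.001, -0.001]
contact_force: [0.5, 0.2, -0.2]
gripper_width: 63.7
grasp_force: 0.0
```

Run:
```python
from h import *
from bench import read_state
im=shot("wrist","w2");np.save("w2.npy",im,allow_pickle=True);s=read_state();print(im["position"],s["position"],R.from_quat(s["ee_rot"]).as_matrix().round(3),s["joints"])
print(proj(im,[[538,178.7,28],[581,105.4,28],[506.5,234,40]]))
```

```text
[621.38117539  39.63153863 280.93082343] [581.56502056 107.12539663 152.6249838 ] [[ 0.508 -0.861  0.004]
 [-0.861 -0.508  0.001]
 [ 0.001 -0.004 -1.   ]] [ 4.56023658e-01  4.06589744e-01 -2.07939319e-01  5.72208012e-04
 -9.51957468e-01  7.66116459e-02]
[[320.11938165 282.0550771 ]
 [320.54526122 197.20808863]
 [319.04867446 338.69376506]]
```

View pics/w2.png

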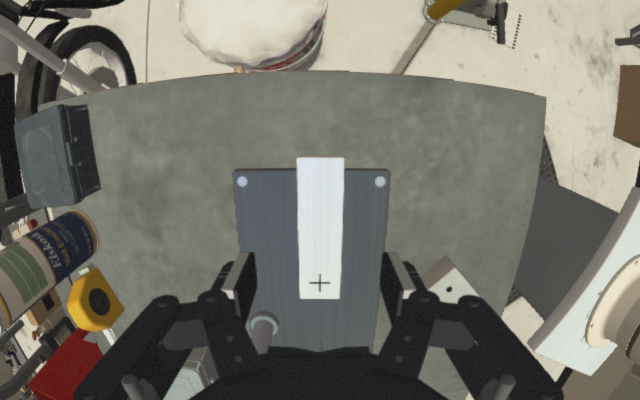

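The wrist view shows the bar centred between the fingers with the cross at (320,283), matching the predicted (320,282). I descend and grip.

carry_out --pt "0 0 0 0 0 40 0.5" --pt "0 0 0 0 0 80 0.5" --pt "0 0 0 0 0 110 0.5" --pt "0 0 0 0 0 120 0.5" --pt "0 0 0 0 0 120 0.5"

```text
clock: 3.1
position: [581.4, 106.3, 31.2]
ee_rot: [0.868, -0.496, 0.001, -0.001]
contact_force: [0.2, -0.8, 0.5]
gripper_width: 64.2
grasp_force: 0.0
```

carry_out --pt "0 0 0 0 0 2 0.2" --pt "0 0 0 0 0 3 0.1" --pt "0 0 0 0 0 3 -0.1" --pt "0 0 0 0 0 3 -0.2" --pt "0 0 0 0 0 3 -0.3"

```text
clock: 3.72
position: [581.3, 105.9, 28.4]
ee_rot: [0.868, -0.497, 0.0, -0.0]
contact_force: [-1.8, 0.7, 6.5]
gripper_width: 38.5
grasp_force: 61.1
```

carry_out --pt "0 0 0 -12 0 0 -0.3" --pt "0 0 0 -26 0 0 -0.3" --pt "0 0 0 -40 -0.5 0 -0.3" --pt "0 0 0 -52 -1 0 -0.3" --pt "0 0 0 -60 -1 0 -0.3"

```text
clock: 4.35
position: [552.2, 158.5, 28.4]
ee_rot: [0.868, -0.496, 0.001, -0.001]
contact_force: [3.2, -4.6, 5.4]
gripper_width: 38.4
grasp_force: 61.2
```

carry_out --pt "0 0 0 -2 0 0 -0.3" --pt "0 0 0 -3.5 0 0 -0.3" --pt "0 0 0 -3.5 0 0 -0.3"

```text
clock: 4.72
position: [550.5, 161.3, 28.4]
ee_rot: [0.868, -0.496, 0.001, -0.001]
contact_force: [1.9, -3.0, 6.2]
gripper_width: 38.6
grasp_force: 61.2
```

Run:
```python
from h import *
a=shot("scene","s2");b=shot("side","d2")
import numpy as np
np.save("s2.npy",a,allow_pickle=True);np.save("d2.npy",b,allow_pickle=True)
o=np.zeros((600,800,3),np.uint8)
for k,(im) in enumerate((a,b)):
    u=proj(im,[[506.5,234,35]])[0];print(u, proj(im,[[506.5,234,40],[506.5,234,28]]).round(1).tolist());x,y=int(u[0])-40,int(u[1])-40
    o[:400,k*400:k*400+400]=cv2.resize(im["color"][y:y+80,x:x+80],(400,400),interpolation=cv2.INTER_CUBIC);print(x,y)
cv2.imwrite("pics/c2.png",o[:400])
```

```text
[343.09107923 195.46309054] [[343.2, 193.5], [342.9, 198.1]]
303 155
[343.85764004 222.22805039] [[343.9, 220.3], [343.8, 224.9]]
303 182
```

View pics/c2.png

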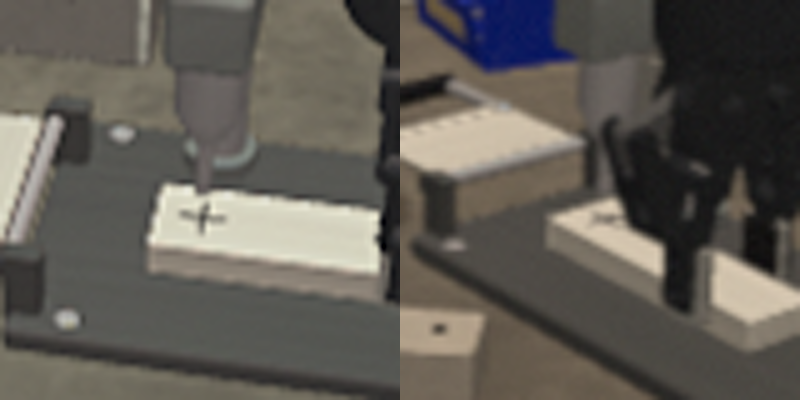

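The cross is at scene (343.5,198.1) and side (344.5,225.3). Expected under the drill point is (342.9,198.1) and (343.8,224.9), so it is within about 1 mm. I release the bar and lift.

carry_out --pt "0 0 0 0 0 0 0.1" --pt "0 0 0 0 0 0 0.4" --pt "0 0 0 0 0 0 0.5" --pt "0 0 0 0 0 0 0.5" --pt "0 0 0 0 0 0 0.5"

```text
clock: 5.45
position: [549.5, 161.1, 27.1]
ee_rot: [0.868, -0.497, -0.0, 0.0]
contact_force: [0.3, 0.5, -0.6]
gripper_width: 64.2
grasp_force: 0.0
```

carry_out --pt "0 0 0 0 0 -20 0.5" --pt "0 0 0 0 0 -60 0.5" --pt "0 0 0 0 0 -110 0.5" --pt "0 0 0 0 0 -170 0.5" --pt "0 0 0 0 0 -230 0.5"

```text
clock: 6.08
position: [549.1, 160.8, 259.1]
ee_rot: [0.868, -0.497, -0.0, 0.0]
contact_force: [1.0, 0.7, -0.3]
gripper_width: 64.1
grasp_force: 0.0
```

Run:
```python
from h import *
from bench import read_state
a=shot("scene");b=shot("side");o=[]
for im,t in ((a,(343.2,198)),(b,(344.2,225))):
    g=cv2.cvtColor(im["color"],cv2.COLOR_BGR2GRAY);x,y=int(t[0]),int(t[1])
    f=255-g[y-3:y+5,x-6:x+7].astype(float);f[f<f.max()*0.55]=0;f-=f[f>0].min()*(f>0)
    yy,xx=np.mgrid[y-3:y+5,x-6:x+7];o.append((float((f*xx).sum()/f.sum()),float((f*yy).sum()/f.sum())))
print(o,onplane(a,[o[0]],28),onplane(b,[o[1]],28),read_state()["position"])
crop=np.hstack([cv2.resize(im["color"][y-30:y+30,x-40:x+40],(400,300),interpolation=2) for im,(x,y) in ((a,(343,198)),(b,(344,225)))])
cv2.imwrite("pics/c3.png",crop)
```

```text
[(342.873417721519, 198.01582278481013), (344.4009216589862, 223.1490015360983)] [[506.68887286 234.29041562  28.        ]] [[509.74667192 244.3766928   28.        ]] [552.90245556 162.21790334 265.67818792]
```

View pics/c3.png

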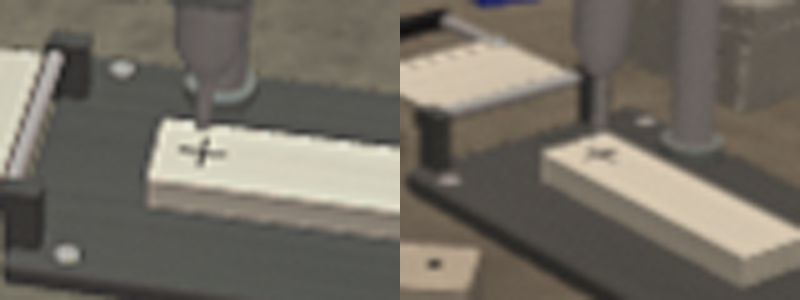

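The cross stays under the bit in both crops, at scene (343.6,198.4) and side (344.4,225.4). On to the handle.

carry_out --pt "0 0 -0.17 -30 0 0 0.5" --pt "0 0 -0.34 -70 0 0 0.3" --pt "0 0 -0.52 -110 0 0 0.1" --pt "0 0 -0.7 -150 0 0 -0.1" --pt "0 0 -0.87 -180 0 0 -0.1"

```text
clock: 6.8
position: [457.4, 317.4, 256.9]
ee_rot: [0.997, -0.082, -0.0, -0.0]
contact_force: [-0.1, -0.3, 0.2]
gripper_width: 38.7
grasp_force: 0.0
```

carry_out --pt "0 0 -0.17 -20 -25 0 -0.1" --pt "0 0 -0.34 -40 -45 0 -0.1" --pt "0 0 -0.52 -50 -60 0 -0.1" --pt "0 0 -0.7 -55 -65 0 -0.1" --pt "0 0 -0.7 -55 -65 0 -0.1"

```text
clock: 7.42
position: [414.8, 389.9, 256.8]
ee_rot: [0.965, 0.261, -0.0, 0.0]
contact_force: [0.7, -1.1, 0.3]
gripper_width: 38.8
grasp_force: 0.0
```

Run:
```python
from h import *
from bench import read_state
im=shot("wrist","w3");np.save("w3.npy",im,allow_pickle=True);s=read_state();M=R.from_quat(s["ee_rot"]).as_matrix();print(im["position"],s["position"],M.round(3).tolist(),s["joints"])
print(proj(im,[[415.4,389.7,35],[452,411,35],[379,369,35]]))
g=cv2.cvtColor(im["color"],cv2.COLOR_BGR2GRAY)
print("shift tool",(M.T@(np.array([415.4,389.7,35])-s["position"])).round(1))
```

```text
[483.19045674 430.56887865 385.15805973] [414.95478459 389.54597698 256.905914  ] [[0.864, 0.503, -0.0], [0.503, -0.864, -0.0], [-0.0, 0.0, -1.0]] [ 1.03837226e+00  2.81992406e-01 -1.13663522e-01 -1.00329737e-04
 -1.17562150e+00  1.05994833e+00]
[[319.18917637 173.83706171]
 [319.24924396 137.42034456]
 [318.77383063 208.04815695]]
shift tool [6.000e-01 1.000e-01 2.219e+02]
```

View pics/w3.png

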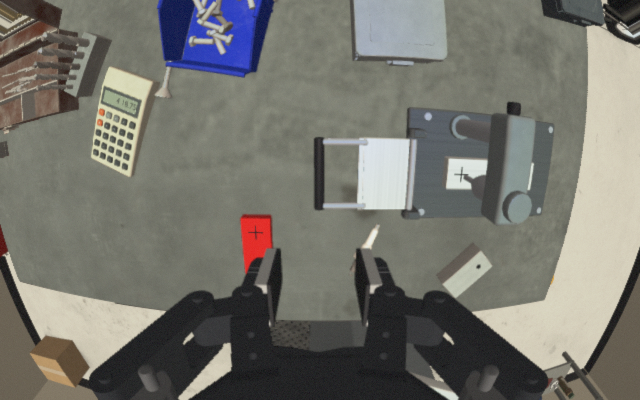

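The wrist view shows the handle at (319,138)–(319,208), as predicted, with a clear gap to the sheet edge (358). The cross at (462,175) is still under the bit. I descend and grip.

carry_out --pt "0 0 0 0.5 0 60 -0.1" --pt "0 0 0 0.5 0 120 -0.1" --pt "0 0 0 0.5 0 170 -0.1" --pt "0 0 0 0.5 0 190 -0.1" --pt "0 0 0 0.5 0 190 -0.1"

```text
clock: 8.1
position: [415.3, 388.4, 65.5]
ee_rot: [0.965, 0.261, -0.002, 0.001]
contact_force: [-1.0, -0.4, 0.8]
gripper_width: 38.4
grasp_force: 0.0
```

carry_out --pt "0 0 0 0 0 12 -0.1" --pt "0 0 0 0 0 24 -0.1" --pt "0 0 0 0 0 34 -0.1" --pt "0 0 0 0 0 37 -0.1" --pt "0 0 0 0 0 37 -0.1"

```text
clock: 8.72
position: [415.6, 389.9, 30.1]
ee_rot: [0.965, 0.262, -0.0, 0.0]
contact_force: [-0.2, -0.3, -0.3]
gripper_width: 38.7
grasp_force: 0.0
```

carry_out --pt "0 0 0 0 0 0 -0.4" --pt "0 0 0 0 0 0 -0.7" --pt "0 0 0 0 0 0 -1" --pt "0 0 0 0 0 0 -1" --pt "0 0 0 0 0 0 -1"

```text
clock: 9.35
position: [416.0, 389.6, 30.7]
ee_rot: [0.965, 0.262, 0.0, 0.0]
contact_force: [3.4, -4.4, 5.2]
gripper_width: 9.8
grasp_force: 58.6
```

carry_out --pt "0 0 0 0 0.5 -11 -1" --pt "0 0 0 0 2.2 -21.8 -1" --pt "0 0 0 0 4.9 -32.5 -1" --pt "0 0 0 0 8.7 -42.8 -1" --pt "0 0 0 0 13.5 -52.7 -1"

```text
clock: 9.98
position: [422.2, 378.9, 83.6]
ee_rot: [0.965, 0.262, 0.0, -0.001]
contact_force: [0.1, 3.8, -0.7]
gripper_width: 9.9
grasp_force: 58.5
```

carry_out --pt "0 0 0 0 5.7 -9.4 -1" --pt "0 0 0 0 12.4 -18.1 -1" --pt "0 0 0 0 19.9 -26.2 -1" --pt "0 0 0 0 28.1 -33.4 -1" --pt "0 0 0 0 37.1 -39.8 -1"

```text
clock: 10.6
position: [440.0, 349.0, 125.9]
ee_rot: [0.965, 0.263, 0.001, -0.003]
contact_force: [-13.5, 8.0, 13.5]
gripper_width: 9.7
grasp_force: 58.6
```

carry_out --pt "0 0 0 0 9.5 -5.5 -1" --pt "0 0 0 0 19.6 -10 -1" --pt "0 0 0 0 30 -13.4 -1" --pt "0 0 0 0 40.7 -15.8 -1" --pt "0 0 0 0 45 -16.5 -1"

```text
clock: 11.22
position: [464.6, 308.3, 143.8]
ee_rot: [0.965, 0.263, 0.002, -0.001]
contact_force: [-5.3, 2.0, 12.9]
gripper_width: 9.4
grasp_force: 63.4
```

Run:
```python
from h import *
from bench import read_state
s=read_state();print(s["position"],s["contact_force"],s["grasp_force"])
d=R.from_quat(s["ee_rot"]).as_matrix().T@(np.array([415.4,389.7,35])+110*np.array([.506,-.8625,0])+[0,0,110]-[0,0,5]-s["position"]);print(d)
a=shot("scene");b=shot("side")
crop=np.hstack([cv2.resize(im["color"][y-75:y+75,x-100:x+100],(400,300),interpolation=2) for im,(x,y) in ((a,(300,170)),(b,(330,205)))])
cv2.imwrite("pics/c4.png",crop)
for im in (a,b): print(proj(im,[[415.4+55.7,389.7-94.9,145],[415.4+55.7,389.7-94.9,35]]).round(1).tolist())
```

```text
[464.5992594  308.30633599 143.81425255] [-5.29618695  2.00890869 12.89884006] 63.40688467025757
[-1.29290874 14.89926243  3.79163261]
[[309.2, 145.5], [309.3, 191.0]]
[[326.5, 170.8], [325.9, 213.1]]
```

View pics/c4.png

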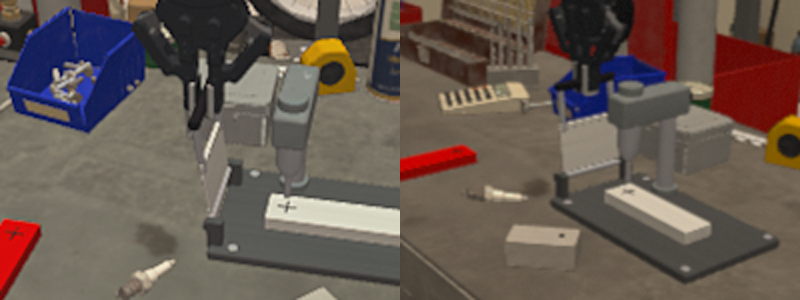

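The screen is nearly upright in both crops, about 15 mm short in the horizontal direction. The bar and the other items are undisturbed. The tool is pressing slightly inward, so I raise it a little while finishing the swing.

carry_out --pt "0 0 0 0 3 -2 -1" --pt "0 0 0 0 7 -3 -1" --pt "0 0 0 0 11 -4 -1" --pt "0 0 0 0 14.5 -4 -1" --pt "0 0 0 0 14.5 -4 -1"

```text
clock: 11.95
position: [471.8, 295.5, 145.4]
ee_rot: [0.965, 0.262, 0.001, -0.001]
contact_force: [-2.9, 3.1, 8.4]
gripper_width: 9.7
grasp_force: 62.0
```

carry_out --pt "0 0 0 0 0 0 -1" --pt "0 0 0 0 0 0 -1" --pt "0 0 0 0 0 0 -1" --pt "0 0 0 0 0 0 -1"

```text
clock: 12.45
position: [471.7, 295.6, 145.4]
ee_rot: [0.965, 0.262, 0.001, -0.001]
contact_force: [-3.0, 2.0, 8.2]
gripper_width: 9.6
grasp_force: 62.0
```

Run:
```python
from h import *
from bench import read_state
s=read_state();print(s["position"],s["contact_force"],s["grasp_force"],s["wrist_torque"],np.abs(s["joint_vel"]).max())
d=R.from_quat(s["ee_rot"]).as_matrix().T@(np.array([415.4,389.7,35])+110*np.array([.506,-.8625,0])+[0,0,110]-[0,0,5]-s["position"]);print(d)
a=shot("scene");b=shot("side")
crop=np.hstack([cv2.resize(im["color"][y-50:y+50,x-66:x+67],(400,300),interpolation=2) for im,(x,y) in ((a,(310,170)),(b,(335,200)))])
cv2.imwrite("pics/c5.png",crop)
# sheet corners if upright: stand x +-35, hinge .. 71 up
H=np.array([415.4+55.7,389.7-94.9,35]);ex=np.array([.8625,.506,0])
for im,(x,y) in ((a,(310,170)),(b,(335,200))):
    print(((proj(im,[H+38*ex,H-38*ex,H+38*ex+[0,0,110],H-38*ex+[0,0,110]])-[x-66,y-50])*[400/133,3]).round(0).tolist())
```

```text
[471.72912674 295.58158214 145.42459429] [-3.04853117  2.01882938  8.16758615] 62.032862305641174 [ 1.11328107  1.045952   -0.08335986] 0.002045439558511896
[-0.97615515  0.31868782  5.42143243]
[[208.0, 180.0], [185.0, 248.0], [208.0, 46.0], [183.0, 109.0]]
[[207.0, 180.0], [134.0, 200.0], [210.0, 55.0], [135.0, 71.0]]
```

View pics/c5.png

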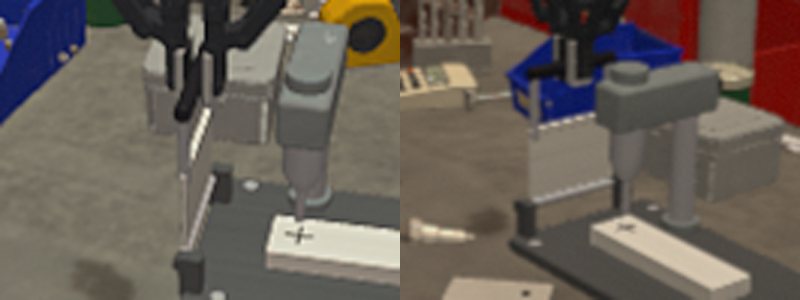

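The near rod runs from (183,108) to (187,250) in the scene crop, where a vertical screen predicts (183,109) to (185,248). So the screen is upright, held with 62 N and still, and the cross is still under the bit at (300,236). Handing in.

```bash
python3 -c "
from bench import *
print(job_done())"
```

```text
the job is handed in; nothing more can be done
None
```

The job is handed in, with no verdict returned: the bar's cross is under the drill point to about 1 mm by the cameras, the bar is released, and the screen is held upright by its handle with a 62 N grip.

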